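# Lock the last lid screw of a junction box

### The job

One of the four quick-lock screws in the lid of the grey junction box is still unlocked and stands up. Take the thick flat-blade screwdriver out of the rack, set its blade in that screw's slot, push the screw down against its spring until it stops, without forcing it, and turn it a quarter turn clockwise so that it locks down like the other three. Then stand the screwdriver back in its hole in the rack and let go; leave the dropper bottles where they are.

Things in the scene. Friction and masses are not known exactly. Their poses are not given: they have to be found in the camera images.
- screwdriver: Thick flat-blade screwdriver, 143 mm long, about 0.11 kg, standing blade down in the rack. Origin: middle of the blade's edge (tip); z up the shaft to the handle, x along the blade's width. Blade 11 mm wide, 2 thick; round shaft 8 mm; flange 29 mm wide, z = 58 to 63; dark six-sided handle, z = 63 to 138, 24 mm across flats (flats face x and every 60 degrees from it), then a round cap.
- junction_box: Grey plastic junction box, 150 mm (x) by 210 mm (y), lid top 70 mm high; does not move. Origin: centre of its underside, z up; three blind cable entries on its +x side. Four quick-lock screws in collars (outside 25, inside 18 mm, rim at z = 70) at x = +-61, y = +-91 mm; the unlocked one is at x = +61, y = -91 and stands 6.5 mm above its rim, the three locked ones are flush.
- screw_head: The steel head of the unlocked screw. Origin: centre of its top face, moving and turning with it; z up, x along its slot. Head 16 mm across; slot 3.6 mm wide, 3.2 mm deep, right across the head. A push over 25 N spoils its plastic lock. The 2 mm blade has 1.6 mm sideways play in it and some 0.15 rad of turning play.
- lid_screw (a joint): How far the screw is pushed down, m: 0 = up, unlocked. A spring (6 N, 0.5 N more per mm) resists as far as a hard stop at 5.9 to 10.9 mm: this depth differs each time with the set of the lid's seal and must be felt. Only within 0.4 mm of the stop (9 to 12 N of push) is it free to turn; above, its lugs are blocked. Turned and let go, it springs up 1.9 mm into its lock: 4 to 9 mm.
- lid_screw_turn (a joint): Turn of the screw, rad, clockwise seen from above: 0 = unlocked. Past 1.41 its lugs can rise into the lock; it comes against a firm stop at 1.56. Friction is small (about 0.1 N m).
- tool_stand: Grey sheet-steel tool rack, 66 mm (x) by 134 mm (y) by 64 mm, open below its 6 mm top plate; does not move. Origin: centre of its underside, z up. A slim screwdriver (fixed, handle 17 mm thick, to 130 mm high) stands at y = -32 mm; five short bits stick up 9 mm at x = -19.
- stand_hole (a point): Centre, in the rack's top face (64 mm high), of the 16 mm square hole of the thick screwdriver. In place, its flange rests on the top face and its tip is 58 mm below this point (6 mm above the rack's underside).
- dropper_1: Amber dropper bottle, 28 x 28 x 97 mm, a bystander; origin at the centre of its underside.
- dropper_2: Amber dropper bottle, 28 x 28 x 97 mm, a bystander; origin at the centre of its underside.
- dropper_3: White dropper bottle, 28 x 28 x 97 mm, a bystander; origin at the centre of its underside.

How it is judged:
By the outcome, as a careful person would: the job done as asked, in the order asked, and still so for the second after the job is handed in, with the robot touching nothing.
It also fails if it takes over 67 s, if anything falls off the work surface, if the arm or the gripper's body presses on something with over 40 N, if the wrist force passes 120 N, or if a joint passes its speed limit or range.

### The arm

A 6-joint arm with a two-finger parallel gripper is mounted at the origin on a cart in front of the work surface, level with it; the furniture and walls round the work are solid. World frame = base frame: x ahead of the robot, y to its left, z up, the work surface at z = 0. Lengths are in m, angles in rad, forces in N, time in s.
With the tool pointing down it reaches from about 0.275 to 0.75 m from the base axis. Payload 10.2 kg.
Tool frame: the origin (TCP) lies at the very end of the fingers, on their centre line; the grasp point (between the pads) lies 19 mm behind it; z points along the fingers, y is the line along which they close (so a half turn about z gives the same grasp; the last joint's range is limited). The gripper opens to 88 mm and grips with 3 to 60 N. Pads are 18 mm wide; open, the fingers measure 123 mm over their backs; the gripper's body (75 mm by 187 mm) begins 45 mm behind the grasp point.
Start: joints at [1.116, 0.313, 1.498, -0, 1.331, -0.223], TCP at [0.121, 0.511, 0.239] pointing down, gripper open.
Joint ranges: [-2.94, 2.94], [-0.97, 2.17], [0.19, 2.56], [-1.23, 4.37], [0.02, 3.11], [-2.88, 2.88]. Speed limits (rad/s): [2.39, 2.39, 3.01, 3.14, 3.14, 3.14].

### API

Orientations are given as a 3x3 rotation matrix whose columns are the frame's x, y, z axes.
In Python, from plant import monitor, eyes, job gives the robot as it stands.
- The arm moves only by the tool arm_command, never from a script. Its argument "increments" is text: rows parted by semicolons, each of 7 numbers parted by spaces: the shift along the tool's x, y, z in mm, then the turn, a rotation vector about the tool's x, y, z in rad, then the opening, from 0 (shut) to 1 (fully open). A call has 1 to 5 rows; each row is the pose to reach, as a shift and turn from the pose commanded when the call began, along the tool's axes at that moment; what a row does not reach only later rows make up. A row lasts 1/10 s, in which the tool goes at most 50 mm and 8.59 degrees, less where a joint would pass 70% of its speed; a pose out of reach is approached as far as the arm can. A call with a gripper value outside its range is refused whole. The fingers move at their own pace and stop on an object; "squeeze" is the grip in N (left out, the last holds). Time passes only in rows, so rows that repeat a pose let the fingers close. It gives the time, the measured TCP pose, the force, the opening and the grip force at its end, in the units of the state.
- monitor.state(): the state, without advancing time (a new reading comes with each control period).
- eyes.capture(name): name is "scene" or "side" or "wrist"; returns a dict with "frame" (400x640x3 uint8, red, green, blue), "range_z" (400x640 float32, m along the optical axis (not along the pixel's ray), 0 where there is no reading), "intrinsics" (3x3 intrinsics, pixels), "dist" ([k1, k2, p1, p2, k3] as OpenCV has them; the pictures are not rectified), "rvec" (rotation vector, rad) and "tvec" (3), from world to camera coordinates, as OpenCV has them. Camera axes: x right, y down, z forward; pixel columns grow to the right and rows downward; lengths in m; the calibration is good to about 2 mm. A picture is of the moment at which its call begins.
- job.job_done(): hands the job in; it is judged then, once.
The state is a dict: "time_s": time; "q": joint angles; "joint_vel": joint speeds; "joint_torque": joint torques, N m; "position": TCP position; "tcp_rot": TCP orientation; "wrist_force": force on the tool from outside, world axes, zero at the start; "torque": the same for the moment, N m; "grip_width": finger opening in m; "finger_force": force on a finger pad.
Only numpy, scipy, OpenCV 4.12 (cv2) and the standard library are available. Lean on these libraries where they do the work, as an engineer would, in place of code of your own. Each camera call takes 0.05 s, during which the arm holds its last target. There are 200 camera calls.

## Working session

There is one attempt and no reset: what is moved stays moved. The work goes in short steps, Python scripts to look and compute and a tool call to move; the robot and the scene stay as the last step left them, time stands still between calls to the robot, and variables do not carry over. Pictures are saved under pics/ and viewed, at most 10 in all, crops included, and the job is handed in when it is done.

Besides the shell and the picture viewer there is one more tool, called after "Call:" by a JSON object that holds its "name" and its "arguments". arm_command: Moves the arm, as the interface text tells. Its arguments: {"type":"object","properties":{"increments":{"type":"string"},"squeeze":{"type":"number"}},"required":["increments"]}

```bash
mkdir -p pics
cat > h.py <<'E'
import numpy as np, cv2
from plant import monitor, eyes, job
def cap(name):
    c=eyes.capture(name); R=cv2.Rodrigues(np.array(c["rvec"],float))[0]; c["R"]=R; c["t"]=np.array(c["tvec"],float).ravel()
    c["K"]=np.array(c["intrinsics"],float); c["d"]=np.array(c["dist"],float); np.savez("%s.npz"%name,**{k:c[k] for k in("frame","range_z","R","t","K","d")}); return c
def load(name): return dict(np.load("%s.npz"%name))
def rays(c,px):
    u=cv2.undistortPoints(np.array(px,float).reshape(-1,1,2),c["K"],c["d"]).reshape(-1,2)
    return np.c_[u,np.ones(len(u))]
def onplane(c,px,z):
    r=rays(c,px)@c["R"]; o=-c["R"].T@c["t"]; return o+r*((z-o[2])/r[:,2])[:,None]
def cloud(c):
    v,u=np.mgrid[:400,:640]; r=rays(c,np.c_[u.ravel(),v.ravel()]); p=(r*c["range_z"].reshape(-1,1)-c["t"])@c["R"]
    p[c["range_z"].ravel()==0]=np.nan; return p.reshape(400,640,3)
def proj(c,P): return cv2.projectPoints(np.array(P,float).reshape(-1,1,3),cv2.Rodrigues(c["R"])[0],c["t"],c["K"],c["d"])[0].reshape(-1,2)
def save(n,im): cv2.imwrite("pics/"+n,cv2.cvtColor(im,cv2.COLOR_RGB2BGR))
E
python3 - <<'E'
from h import *
f=[cap(n)["frame"] for n in("scene","side")]
save("a.png",cv2.resize(np.vstack(f),(480,600)) if 0 else f[0]); save("b.png",f[1])
for n in("scene","side"):
    c=load(n); print(n,-c["R"].T@c["t"],c["R"][2])
s=monitor.state(); print(s["time_s"],s["tcp_rot"],s["wrist_force"],s["grip_width"])
E
```

```text
scene [0.16714866 0.37076567 0.67212694] [ 0.39605141 -0.6416367  -0.65684521]
side [ 0.14882317 -0.80766637  0.58392769] [ 0.42782636  0.67208965 -0.60436753]
0.1 [[-9.73251855e-01  2.29740224e-01 -5.05263566e-04]
 [ 2.29740635e-01  9.73251358e-01 -1.01711326e-03]
 [ 2.58076624e-04 -1.10598694e-03 -9.99999355e-01]] [ 0.18002493 -0.73512515 -1.12738714] 0.08786372566668915
```

View pics/a.png

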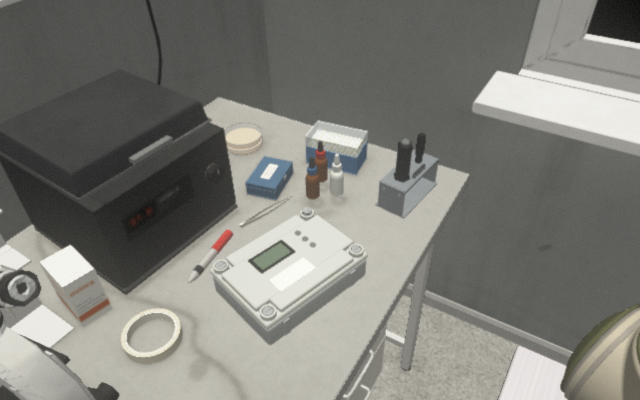

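View pics/b.png

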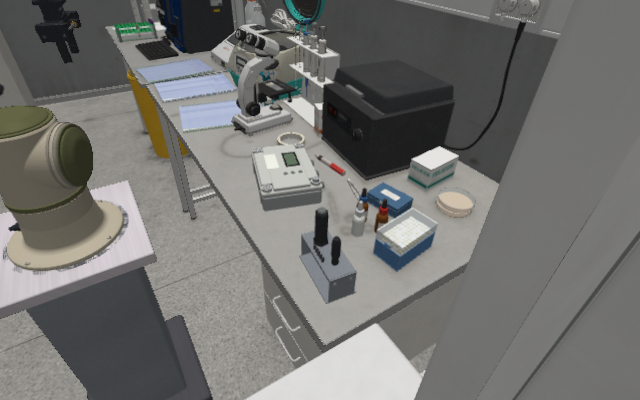

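Scene view: box centre at about (290,268) with screws at (307,213), (220,267), (357,249) and (268,312). The rack is at (408,183), with the thick handle at (404,160). The bottles are at (313,185), (321,163) and (337,178). Next I'll enlarge crops of both.

Run:
```python
from h import *
a=load("scene")["frame"]; b=load("side")["frame"]
A=cv2.resize(a[200:335,205:375],None,fx=4,fy=4,interpolation=cv2.INTER_CUBIC)
save("c.png",A)
A=cv2.resize(a[125:220,370:450],None,fx=5,fy=5,interpolation=cv2.INTER_CUBIC)
B=cv2.resize(b[205:300,290:365],None,fx=5,fy=5,interpolation=cv2.INTER_CUBIC)
save("d.png",np.hstack([A,B]))
for n in("scene","side"):
    c=load(n);P=cloud(c);
    m=(P[...,0]>.2)&(P[...,0]<.8)&(abs(P[...,1])<.5)
    print(n,np.nanmedian(P[...,2][m]),m.sum())
    # lid top
    t=m&(abs(P[...,2]-.07)<.006)
    if n=="scene":t[:200]=0;t[:,:205]=0;t[335:]=0;t[:,375:]=0
    else:t[:140]=0;t[:,:240]=0;t[215:]=0;t[:,330:]=0
    pts=P[t][:,:2].astype(np.float32); r=cv2.minAreaRect(pts); print("lid",r,np.median(P[t][:,2]))
    # rack top
    t=m&(abs(P[...,2]-.064)<.004)
    if n=="scene":t[:120]=0;t[:,:375]=0;t[220:]=0;t[:,445:]=0
    else:t[200:]&=True;t[:200]=0;t[:,:295]=0;t[305:]=0;t[:,360:]=0
    pts=P[t][:,:2].astype(np.float32); r=cv2.minAreaRect(pts); print("rack",r,cv2.boxPoints(r),len(pts))
    t=m&(P[...,2]>.10)&(P[...,2]<.2)
    if n=="scene":t[:120]=0;t[:,:375]=0;t[220:]=0;t[:,445:]=0
    else:t[:200]=0;t[:,:295]=0;t[305:]=0;t[:,345:]=0
    q=P[t]; print("handles",len(q),q[:,2].max()); 
    h=q[q[:,2]>.135]; print("thick",h.mean(0),h.min(0),h.max(0),len(h))
```

```text
scene 0.01355565113436121 104055
lid ((0.5732276439666748, -0.09975460171699524), (0.20763005316257477, 0.2817900776863098), 73.80628967285156) 0.07109886030900851
rack ((0.4374063014984131, -0.3997802138328552), (0.13862545788288116, 0.05823029950261116), 82.7269515991211) [[ 0.39975056 -0.46484935]
 [ 0.45751235 -0.4722212 ]
 [ 0.47506204 -0.33471107]
 [ 0.41730025 -0.32733923]] 828
handles 511 0.15156063105523115
thick [ 0.43945585 -0.36340669  0.14405118] [ 0.42720471 -0.38178571  0.13509547] [ 0.45527887 -0.35498048  0.15156063] 145
side 0.00037262005708601966 60162
lid ((0.5083597302436829, -0.08294182270765305), (0.20894525945186615, 0.14571833610534668), 73.4880599975586) 0.06916927625658326
rack ((0.4707653522491455, -0.35914766788482666), (0.24881121516227722, 0.11590099334716797), 50.33831024169922) [[ 0.34675127 -0.41793132]
 [ 0.4359749  -0.4919055 ]
 [ 0.59477943 -0.30036402]
 [ 0.5055558  -0.22638983]] 1078
handles 440 0.15034573379083851
thick [ 0.43795823 -0.37353999  0.14343978] [ 0.42721927 -0.38213046  0.13509514] [ 0.45322693 -0.35932552  0.15034573] 125
```

View pics/c.png

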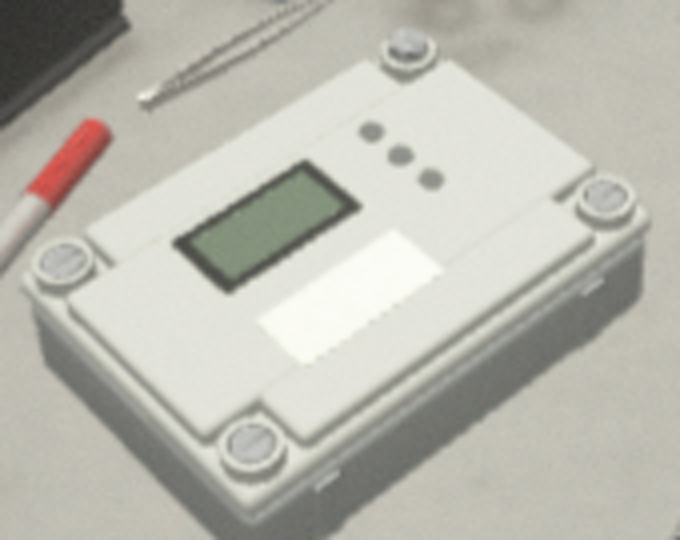

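View pics/d.png

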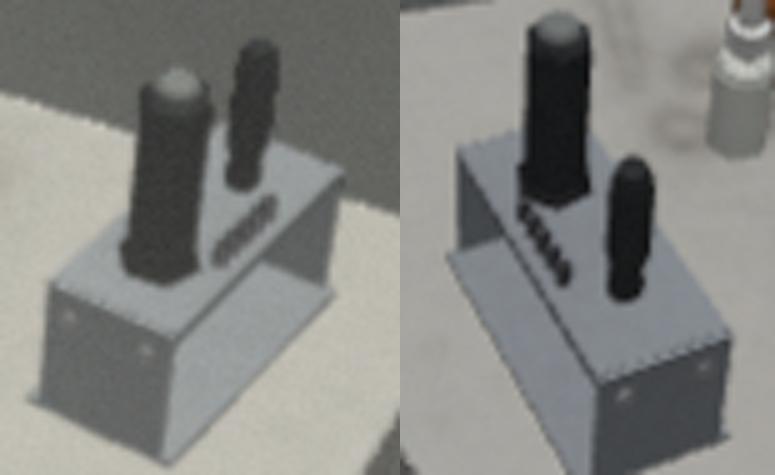

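Crop c shows the unlocked screw standing proud at crop (408,45), scene pixel (307,211). In crop d the rack's top corners are at (52,288), (172,338) and (343,178) in the scene half, and at (458,150), (602,383) and (728,337) in the side half. The cap tops are at (178,78) and (560,22).

Run:
```python
from h import *
np.set_printoptions(precision=4,suppress=True)
c=load("scene");d=load("side")
A=np.array([[52,288],[172,338],[343,178]])/5+[370,125]; B=np.array([[58,150],[202,383],[328,337]])/5+[290,205]
print(onplane(c,A,.064)); print(onplane(d,B,.064))
S=np.array([[408,43],[605,196],[64,262],[252,444]])/4+[205,200]
print(onplane(c,S[:1],.0765),onplane(c,S[1:],.070))
print(onplane(c,[[405.6,140.6]],.149),onplane(d,[[322,209.4]],.149))
w=cap("wrist"); s=monitor.state(); T=np.array(s["tcp_rot"])
print("wristcam in tool",T.T@(-w["R"].T@w["t"]-s["position"]), (w["R"]@T),w["K"])
print(s["position"])
```

```text
[[ 0.4699 -0.3358  0.064 ]
 [ 0.4182 -0.3312  0.064 ]
 [ 0.4001 -0.4576  0.064 ]]
[[ 0.4185 -0.3336  0.064 ]
 [ 0.4031 -0.4645  0.064 ]
 [ 0.455  -0.4704  0.064 ]]
[[ 0.5403 -0.1858  0.0765]] [[ 0.4247 -0.1526  0.07  ]
 [ 0.5931 -0.0128  0.07  ]
 [ 0.4768  0.022   0.07  ]]
[[ 0.4417 -0.3701  0.149 ]] [[ 0.4419 -0.3704  0.149 ]]
wristcam in tool [ 0.0753  0.0003 -0.1468] [[-0.0008  1.      0.    ]
 [-0.9575 -0.0008 -0.2885]
 [-0.2885 -0.0003  0.9575]] [[341.3327   0.     316.0851]
 [  0.     341.3327 196.2798]
 [  0.       0.       1.    ]]
[0.1206 0.5108 0.2383]
```

Call:
{"name": "arm_command", "arguments": {"increments": "-31 -34 -6 0 0 0.14 1; -62 -68 -12 0 0 0.28 1; -93 -102 -18 0 0 0.42 1; -124 -136 -24 0 0 0.56 1; -155 -170 -30 0 0 0.70 1"}}

```text
time_s: 0.65
position: [0.2327, 0.3082, 0.2688]
tcp_rot: [[-0.592, 0.806, 0.0], [0.806, 0.592, -0.0], [-0.0, -0.0, -1.0]]
wrist_force: [0.1, 0.3, -0.2]
grip_width: 0.0881
finger_force: 0.0
```

Call:
{"name": "arm_command", "arguments": {"increments": "-49 -7 0 0 0 0.14 1; -98 -14 0 0 0 0.28 1; -147 -21 0 0 0 0.42 1; -196 -28 0 0 0 0.56 1; -245 -35 0 0 0 0.70 1"}}

```text
time_s: 1.15
position: [0.3508, 0.0904, 0.2688]
tcp_rot: [[0.067, 0.998, 0.001], [0.998, -0.067, 0.0], [0.0, 0.001, -1.0]]
wrist_force: [0.5, 1.8, -0.0]
grip_width: 0.0882
finger_force: 0.0
```

Call:
{"name": "arm_command", "arguments": {"increments": "-37 29 10 0 0 0 1; -74 58 25 0 0 0 1; -111 87 40 0 0 0 1; -148 116 55 0 0 0 1; -185 145 70 0 0 0 1"}}

```text
time_s: 1.65
position: [0.4846, -0.103, 0.1979]
tcp_rot: [[0.062, 0.998, -0.0], [0.998, -0.062, 0.0], [0.0, -0.0, -1.0]]
wrist_force: [-0.4, 0.2, 0.8]
grip_width: 0.088
finger_force: 0.0
```

Call:
{"name": "arm_command", "arguments": {"increments": "-40 31 25 0 0 0 1; -79 63 49 0 0 0 1; -79 63 49 0 0 0 1"}}

```text
time_s: 1.95
position: [0.5423, -0.1866, 0.1464]
tcp_rot: [[0.064, 0.998, -0.003], [0.998, -0.064, 0.002], [0.001, -0.004, -1.0]]
wrist_force: [-0.3, 0.8, 0.1]
grip_width: 0.0882
finger_force: 0.0
```

Run:
```python
from h import *
np.set_printoptions(precision=4,suppress=True)
c=cap("wrist"); s=monitor.state(); print(s["position"],s["q"])
p=proj(c,[[.5405,-.187,.0765]])[0]; print(p)
x,y=int(p[0])-40,int(p[1])-30; print(x,y)
save("e.png",cv2.resize(c["frame"][y:y+60,x:x+80],None,fx=10,fy=10,interpolation=cv2.INTER_CUBIC))
```

```text
[ 0.5422 -0.1861  0.1468] [-0.5348  0.5029  1.4691 -0.0002  1.1731 -0.4713]
[315.0258 210.9133]
275 180
```

View pics/e.png

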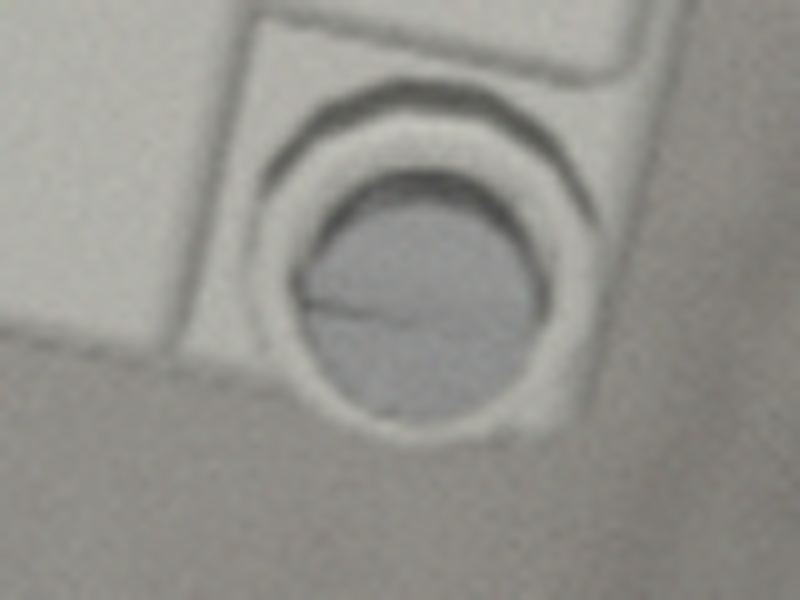

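The head centre is at crop (422,312) (full-image (317.2,211.2)). The slot runs nearly left-right, with a dark edge from (300,303) to (420,320). I'll stretch the contrast to get its angle.

Run:
```python
from h import *
np.set_printoptions(precision=4,suppress=True,linewidth=200)
fs=[];D=[]
for i in range(12):
    c=cap("wrist"); fs.append(c["frame"].astype(float).mean(2)); D.append(c["range_z"])
g=np.mean(fs,0)[195:230,300:335]; d=np.median(D,0)
G=np.clip((g-135)/(185-135)*255,0,255)
z=cloud(dict(c,range_z=d.astype(np.float32)))[195:230,300:335,2]
Z=np.clip((z-.064)/(.08-.064)*255,0,255)
f=lambda a:cv2.resize(a.astype(np.uint8),(400,400),interpolation=cv2.INTER_CUBIC)
cv2.imwrite("pics/f.png",np.hstack([f(G),f(np.nan_to_num(Z))]))
print(np.percentile(g,[5,50,95]))
print((z[5:29:2,4:32:2]*1000).round(1))
```

```text
[107.8222 142.9444 173.5   ]
[[70.5 70.3 70.3 64.5 66.2 71.3 71.5 72.7 71.1 69.2 69.2 70.5 71.2 70.4]
 [70.8 70.7 63.2 71.  73.7 75.5 76.1 76.4 75.9 74.3 71.5 61.8 70.4 70.8]
 [71.1 65.7 71.3 75.1 76.8 77.2 77.4 77.  76.6 77.4 76.2 72.3 64.5 70.6]
 [71.1 62.1 75.8 77.2 77.2 77.8 77.3 77.4 77.1 78.1 77.2 77.  62.  70.2]
 [70.4 70.5 77.3 77.2 77.2 77.4 77.5 77.3 77.2 77.5 77.6 77.2 74.2 70.1]
 [70.4 73.8 74.1 74.7 75.4 77.3 76.7 77.2 77.7 76.7 76.9 77.3 76.9 70.1]
 [70.7 74.4 73.9 74.2 74.2 73.9 74.1 74.3 74.1 76.8 77.1 77.5 77.5 70. ]
 [70.4 76.8 77.2 76.8 76.1 74.4 73.9 73.7 74.1 74.  74.3 74.  73.6 70.3]
 [71.1 75.7 77.3 77.3 77.2 77.1 77.6 77.2 76.1 74.8 74.8 74.3 70.7 70.7]
 [70.8 70.8 77.4 76.6 77.4 77.5 77.3 77.7 77.8 77.8 77.1 77.5 70.7 70.3]
 [69.5 70.8 72.8 77.  77.6 77.1 77.4 77.1 76.9 77.4 77.  76.1 70.8 70.8]
 [ 0.8 69.5 70.9 71.4 77.  77.3 77.7 77.1 77.5 77.6 72.8 70.4 69.9 61.3]]
```

View pics/f.png

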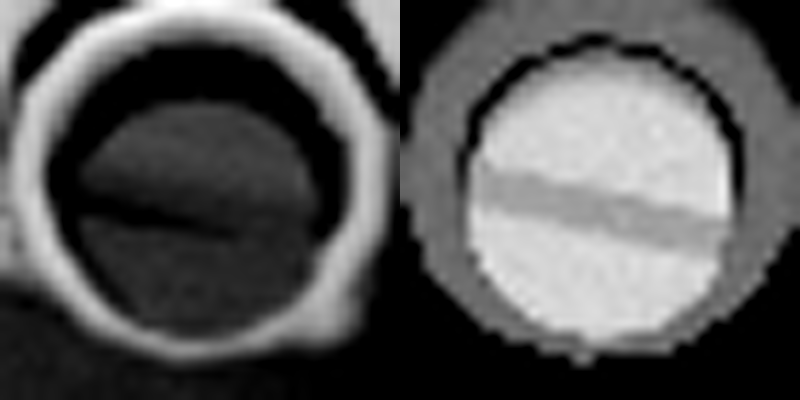

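The depth half shows the slot clearly, from (480,187) to (730,240). Next I'll fit the head centre and slot direction from the averaged depth, then move over the rack.

```bash
cat > slot.py <<'E'
from h import *
def slot(n=8,ztop=.0772,cx=None):
    D=[]
    for i in range(n):
        c=cap("wrist"); D.append(c["range_z"])
    P=cloud(dict(c,range_z=np.median(D,0).astype(np.float32)))
    return P,c
E
python3 - <<'E'
from slot import *
np.set_printoptions(precision=4,suppress=True)
P,c=slot(); m=np.hypot(P[...,0]-.541,P[...,1]+.187)<.0115
top=m&(P[...,2]>.0725); q=P[top]
(cc,r)=cv2.minEnclosingCircle(q[:,:2].astype(np.float32)); print("head",cc,r,q[:,:2].mean(0),np.median(q[q[:,2]>.0762][:,2]))
ce=q[:,:2].mean(0)
s=P[m&(P[...,2]>.0732)&(P[...,2]<.0749)][:,:2]; s=s[np.hypot(*(s-ce).T)<.0075]
ln=cv2.fitLine(s.astype(np.float32),cv2.DIST_HUBER,0,.001,.001).ravel(); print("slot",np.degrees(np.arctan2(ln[1],ln[0])),ln,len(s))
E
```

```text
head (0.5416616201400757, -0.18665650486946106) 0.00810376275330782 [ 0.5416 -0.1861] 0.07736908102918433
slot -17.188135 [ 0.9553 -0.2955  0.5409 -0.1871] 81
```

Call:
{"name": "arm_command", "arguments": {"increments": "-30 -10 -20 0 0 0 1; -70 -32 -45 0 0 0 1; -110 -55 -70 0 0 0 1; -150 -76 -90 0 0 0 1; -190 -86 -100 0 0 0 1"}}

```text
time_s: 3.5
position: [0.4433, -0.3697, 0.2519]
tcp_rot: [[0.061, 0.998, 0.002], [0.998, -0.061, -0.002], [-0.002, 0.002, -1.0]]
wrist_force: [1.1, 0.1, -0.0]
grip_width: 0.0882
finger_force: 0.0
```

Call:
{"name": "arm_command", "arguments": {"increments": "0 0 0 0 0 0 1; 0 0 0 0 0 0 1; 0 0 0 0 0 0 1"}}

```text
time_s: 3.8
position: [0.4448, -0.3673, 0.2492]
tcp_rot: [[0.06, 0.998, -0.0], [0.998, -0.06, 0.001], [0.001, -0.001, -1.0]]
wrist_force: [-0.6, -0.1, 0.5]
grip_width: 0.0885
finger_force: 0.0
```

Run:
```python
from slot import *
np.set_printoptions(precision=4,suppress=True)
P,c=slot(); s=monitor.state(); print(s["position"],s["tcp_rot"][0])
p=proj(c,[[.4418,-.370,.07],[.4418,-.370,.149]]); print(p)
m=(P[...,2]>.0675)&(P[...,2]<.072)&(np.hypot(P[...,0]-.4418,P[...,1]+.37)<.02); q=P[m]; print("flange",len(q),q.mean(0),q.min(0),q.max(0))
m=(P[...,2]>.135)&(P[...,2]<.16)&(np.hypot(P[...,0]-.4418,P[...,1]+.37)<.02); q=P[m]; print("cap",len(q),q.mean(0),q.min(0),q.max(0),cv2.minEnclosingCircle(q[:,:2].astype(np.float32)))
x,y=int(p[:,0].mean())-40,int(p[:,1].mean())-40; x,y=max(x,0),max(y,0); print(x,y)
g=c["frame"][y:y+80,x:x+80].astype(float); g=np.clip(g*1.6,0,255).astype(np.uint8)
Z=np.clip((P[y:y+80,x:x+80,2]-.05)/(.11)*255,0,255).astype(np.uint8)
save("g.png",cv2.resize(np.hstack([g,np.dstack([Z]*3)]),(800,400),interpolation=cv2.INTER_CUBIC))
```

```text
[ 0.4447 -0.3679  0.2497] [ 0.0604  0.9982 -0.    ]
[[313.9817 175.7862]
 [313.4043 199.7545]]
flange 152 [ 0.4412 -0.3609  0.07  ] [ 0.425  -0.3719  0.0677] [ 0.4576 -0.3547  0.0719]
cap 839 [ 0.4413 -0.367   0.1459] [ 0.428  -0.3815  0.1352] [ 0.4548 -0.3569  0.1509] ((0.4411129355430603, -0.36914777755737305), 0.013791023753583431)
273 147
```

View pics/g.png

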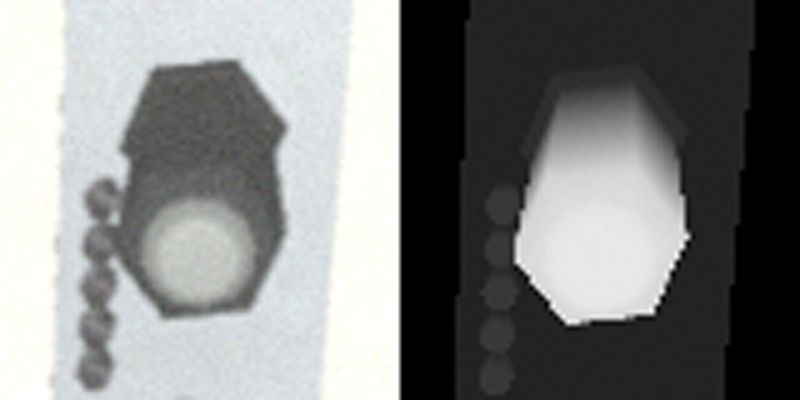

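Hexagon: the flange edge runs from (152,68) to (240,60) and the near flat from (568,323) to (655,313). The hex is therefore turned about 3° from world axes, with flats facing 93°, 33° and -27°. I'll grip the -27° flats.

Call:
{"name": "arm_command", "arguments": {"increments": "-1 -2 20 0 0 0.14 0.6; -2 -3 45 0 0 0.28 0.6; -2 -3 70 0 0 0.41 0.6; -2 -3 90 0 0 0.41 0.6; -2 -3 100 0 0 0.41 0.6"}}

```text
time_s: 4.7
position: [0.441, -0.3695, 0.1481]
tcp_rot: [[0.454, 0.891, -0.002], [0.891, -0.454, 0.002], [0.001, -0.002, -1.0]]
wrist_force: [-0.5, -0.5, 0.1]
grip_width: 0.0531
finger_force: 0.0
```

Call:
{"name": "arm_command", "arguments": {"increments": "0 0 25 0 0 0 0.6; 0 0 45 0 0 0 0.6; 0 0 55 0 0 0 0.6; 0 0 55 0 0 0 0.6; 0 0 55 0 0 0 0.6"}}

```text
time_s: 5.2
position: [0.4418, -0.3705, 0.0958]
tcp_rot: [[0.454, 0.891, 0.001], [0.891, -0.454, -0.001], [-0.001, 0.001, -1.0]]
wrist_force: [0.4, 0.3, 0.0]
grip_width: 0.053
finger_force: 0.0
```

Call:
{"name": "arm_command", "arguments": {"increments": "0 0 0 0 0 0 0.1; 0 0 0 0 0 0 0.1; 0 0 0 0 0 0 0.1; 0 0 0 0 0 0 0.1; 0 0 0 0 0 0 0.1", "squeeze": 8}}

```text
time_s: 5.7
position: [0.4415, -0.3701, 0.095]
tcp_rot: [[0.454, 0.891, 0.0], [0.891, -0.454, -0.0], [-0.0, 0.0, -1.0]]
wrist_force: [-0.5, 0.9, 2.0]
grip_width: 0.0241
finger_force: 8.0
```

Call:
{"name": "arm_command", "arguments": {"increments": "0 0 0 0 0 0 0.1; 0 0 0 0 0 0 0.1; 0 0 -10 0 0 0 0.1; 0 0 -30 0 0 0 0.1; 0 0 -60 0 0 0 0.1", "squeeze": 45}}

```text
time_s: 6.2
position: [0.4409, -0.3694, 0.1546]
tcp_rot: [[0.454, 0.891, -0.002], [0.891, -0.454, 0.002], [0.001, -0.003, -1.0]]
wrist_force: [-0.4, 0.5, -0.5]
grip_width: 0.0234
finger_force: 45.0
```

Call:
{"name": "arm_command", "arguments": {"increments": "0 0 -35 0 0 0 0.1; 0 0 -60 0 0 0 0.1; 0 0 -65 0 0 0 0.1; 0 0 -65 0 0 0 0.1; 0 0 -65 0 0 0 0.1"}}

```text
time_s: 6.7
position: [0.441, -0.3696, 0.2181]
tcp_rot: [[0.454, 0.891, -0.002], [0.891, -0.454, 0.002], [0.001, -0.002, -1.0]]
wrist_force: [0.2, 0.3, -0.3]
grip_width: 0.0234
finger_force: 45.0
```

Run:
```python
from h import *
np.set_printoptions(precision=4,suppress=True)
s=monitor.state(); pos=s["position"]; print(pos,s["wrist_force"],s["torque"])
out=[]
for n in("scene","side","wrist"):
    c=cap(n); T=[pos[0],pos[1],pos[2]+.019-.108]
    p=proj(c,[T])[0]; x,y=max(0,int(p[0])-22),max(0,int(p[1])-38); print(n,p,x,y)
    if n=="wrist": y=min(max(0,int(p[1])-30),340)
    I=c["frame"][y:y+60,x:x+44]; print(I.shape,y)
    out.append(cv2.resize(I,(264,360),interpolation=cv2.INTER_CUBIC))
save("i.png",np.clip(np.hstack(out)*1.3,0,255).astype(np.uint8))
```

```text
[ 0.441  -0.3696  0.2181] [ 0.2141  0.3406 -0.305 ] [-0.0538  0.1066 -0.0318]
scene [404.8267 149.8889] 382 111
(60, 44, 3) 111
side [321.1018 217.3353] 299 179
(60, 44, 3) 179
wrist [317.5479 201.0738] 295 163
(60, 44, 3) 171
```

View pics/i.png

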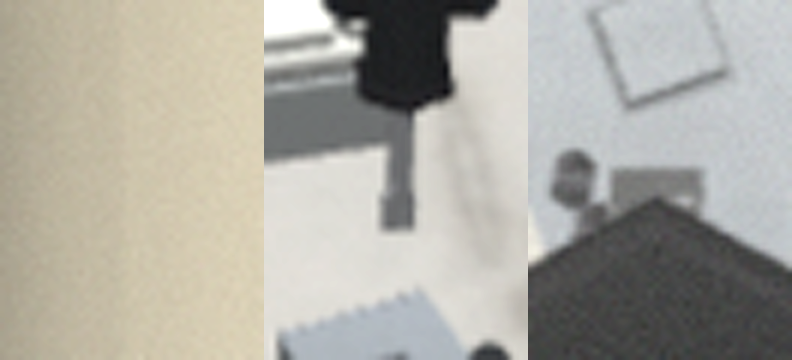

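In the wrist view the blade is at crop (612–705, 168–205), full-image (316.75,199). Its width lies exactly along tool y, and the empty square hole is at (657,42). So the tool needs a yaw of 72.8° for the slot. I'll move to hover above the screw and check.

Call:
{"name": "arm_command", "arguments": {"increments": "30 1 0 0 0 -0.04 0.1; 75 3 0 0 0 -0.08 0.1; 122 5 0 0 0 -0.12 0.1; 168 6 0 0 0 -0.171 0.1; 208.2 7.4 0 0 0 -0.171 0.1"}}

```text
time_s: 7.35
position: [0.543, -0.1857, 0.2191]
tcp_rot: [[0.294, 0.956, -0.001], [0.956, -0.294, 0.001], [0.0, -0.001, -1.0]]
wrist_force: [0.5, -1.2, -0.5]
grip_width: 0.0237
finger_force: 45.0
```

Call:
{"name": "arm_command", "arguments": {"increments": "0 0 20 0 0 0 0.1; 0 0 38 0 0 0 0.1; 0 0 38 0 0 0 0.1; 0 0 38 0 0 0 0.1; 0 0 38 0 0 0 0.1"}}

```text
time_s: 7.85
position: [0.5427, -0.1883, 0.1826]
tcp_rot: [[0.296, 0.955, 0.001], [0.955, -0.296, -0.001], [-0.0, 0.001, -1.0]]
wrist_force: [-0.4, 0.8, -1.1]
grip_width: 0.0237
finger_force: 45.0
```

Run:
```python
from slot import *
np.set_printoptions(precision=4,suppress=True)
P,c=slot(); s=monitor.state(); pos=np.array(s["position"]); R=np.array(s["tcp_rot"]); print(pos,R[:,0],s["wrist_force"],s["torque"])
p=proj(c,[pos+R@[.0005+.001,-.0006,.089]]); h=proj(c,[[.5417,-.1867,.0774],[.5417,-.1867,.0765]]); print(p,h)
x,y=int(h[0,0])-30,int(h[0,1])-40; print(x,y)
g=c["frame"][y:y+60,x:x+60]; g=np.clip(g*1.3,0,255).astype(np.uint8)
Z=np.clip((P[y:y+60,x:x+60,2]-.068)/(.025)*255,0,255).astype(np.uint8)
save("j.png",cv2.resize(np.hstack([g,np.dstack([Z]*3)]),(800,400),interpolation=cv2.INTER_CUBIC))
```

```text
[ 0.5425 -0.1879  0.1819] [ 0.2955  0.9553 -0.0001] [-0.0452 -0.008  -0.9288] [-0.0887  0.0911  0.0389]
[[316.4542 199.1419]] [[315.6902 193.8732]
 [315.6906 193.5445]]
285 153
```

View pics/j.png

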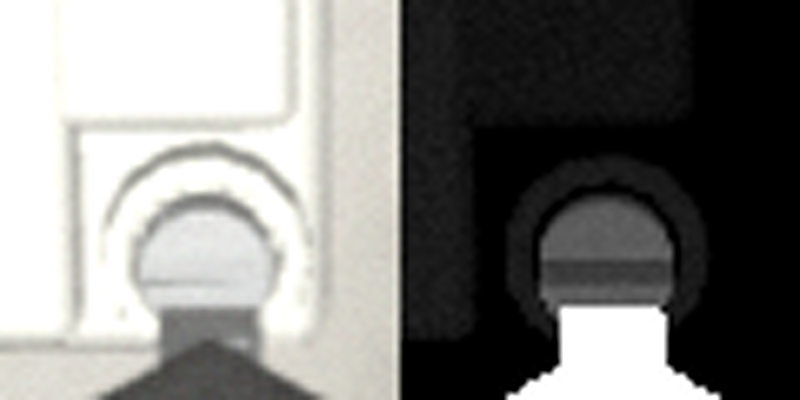

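The slot now lies level in the picture, with its depth band at crop rows 260–284. The blade edge is at row 305, columns 560–667, and the head spans columns 538–675. Next I'll compute the residual offset in tool axes.

Run:
```python
from h import *
np.set_printoptions(precision=2,suppress=True)
c=load("wrist"); s=monitor.state(); pos=np.array(s["position"]); R=np.array(s["tcp_rot"]); print(pos*1000)
k=60/400; px=lambda u,v:[285-.5+.5*0+u*k,153-.5+v*k]
f=lambda u,v,z:(R.T@(onplane(c,[px(u,v)],z)[0]-pos))*1000
b=.0009; zt=pos[2]-.089+b
print("blade +x edge",f(213.5,305,zt),"L/R",f(160,305,zt)[1],f(267,305,zt)[1])
print("slot +x top edge",f(206.5,260,.0765+b),"floor -x edge",f(206.5,284,.0733+b))
print("head L/R",f(138,262,.0765+b)[1],f(275,262,.0765+b)[1])
```

```text
[ 542.51 -187.93  181.87]
blade +x edge [ 2.45 -0.55 88.1 ] L/R -6.33144047286394 5.232070101116525
slot +x top edge [  2.84  -1.33 104.47] floor -x edge [ -0.99  -1.34 107.67]
head L/R -9.19923131316573 6.54753715851353
```

Call:
{"name": "arm_command", "arguments": {"increments": "-0.5 -0.8 6 0 0 0 0.1; -0.5 -0.8 12 0 0 0 0.1; -0.5 -0.8 15 0 0 0 0.1; -0.5 -0.8 15 0 0 0 0.1"}}

```text
time_s: 8.65
position: [0.5414, -0.188, 0.166]
tcp_rot: [[0.296, 0.955, -0.001], [0.955, -0.296, 0.001], [0.0, -0.001, -1.0]]
wrist_force: [-0.8, 0.1, -1.0]
grip_width: 0.0235
finger_force: 45.0
```

Call:
{"name": "arm_command", "arguments": {"increments": "0 0 0.7 0 0 0 0.1; 0 0 1.4 0 0 0 0.1; 0 0 2 0 0 0 0.1; 0 0 2.5 0 0 0 0.1; 0 0 2.5 0 0 0 0.1"}}

```text
time_s: 9.15
position: [0.5416, -0.1881, 0.1642]
tcp_rot: [[0.295, 0.955, 0.0], [0.955, -0.295, 0.0], [0.0, 0.0, -1.0]]
wrist_force: [0.3, -0.1, -1.0]
grip_width: 0.0239
finger_force: 45.0
```

Call:
{"name": "arm_command", "arguments": {"increments": "0 0 0.5 0 0 0 0.1; 0 0 1 0 0 0 0.1; 0 0 1.5 0 0 0 0.1; 0 0 1.5 0 0 0 0.1; 0 0 1.5 0 0 0 0.1"}}

```text
time_s: 9.65
position: [0.5416, -0.1881, 0.1627]
tcp_rot: [[0.296, 0.955, -0.0], [0.955, -0.296, -0.0], [-0.0, -0.0, -1.0]]
wrist_force: [-0.2, -0.1, -0.1]
grip_width: 0.024
finger_force: 45.0
```

Call:
{"name": "arm_command", "arguments": {"increments": "0 0 0.5 0 0 0 0.1; 0 0 1 0 0 0 0.1; 0 0 1 0 0 0 0.1; 0 0 1 0 0 0 0.1"}}

```text
time_s: 10.05
position: [0.5417, -0.1882, 0.1621]
tcp_rot: [[0.295, 0.955, 0.0], [0.955, -0.295, -0.0], [-0.0, 0.001, -1.0]]
wrist_force: [-1.8, 0.1, 5.0]
grip_width: 0.0231
finger_force: 45.0
```

Call:
{"name": "arm_command", "arguments": {"increments": "0 0 0.5 0 0 0 0.1; 0 0 1 0 0 0 0.1; 0 0 1 0 0 0 0.1; 0 0 1 0 0 0 0.1"}}

```text
time_s: 10.45
position: [0.5417, -0.1882, 0.1611]
tcp_rot: [[0.296, 0.955, 0.001], [0.955, -0.296, -0.0], [-0.0, 0.001, -1.0]]
wrist_force: [-0.5, 1.1, 5.0]
grip_width: 0.0238
finger_force: 45.0
```

Call:
{"name": "arm_command", "arguments": {"increments": "0 0 0.5 0 0 0 0.1; 0 0 1 0 0 0 0.1; 0 0 1 0 0 0 0.1; 0 0 1 0 0 0 0.1"}}

```text
time_s: 10.85
position: [0.5417, -0.1882, 0.1601]
tcp_rot: [[0.296, 0.955, 0.001], [0.955, -0.296, -0.0], [-0.0, 0.001, -1.0]]
wrist_force: [-0.6, 0.8, 5.1]
grip_width: 0.0235
finger_force: 45.0
```

Call:
{"name": "arm_command", "arguments": {"increments": "0 0 0.7 0 0 0 0.1; 0 0 1.4 0 0 0 0.1; 0 0 2.1 0 0 0 0.1; 0 0 2.8 0 0 0 0.1; 0 0 2.8 0 0 0 0.1"}}

```text
time_s: 11.35
position: [0.5417, -0.1882, 0.1575]
tcp_rot: [[0.295, 0.955, 0.001], [0.955, -0.295, -0.0], [-0.0, 0.001, -1.0]]
wrist_force: [-1.8, -0.0, 7.2]
grip_width: 0.0235
finger_force: 45.0
```

Call:
{"name": "arm_command", "arguments": {"increments": "0 0 0.3 0 0 0 0.1; 0 0 0.6 0 0 0 0.1; 0 0 0.6 0 0 0 0.1"}}

```text
time_s: 11.65
position: [0.5417, -0.1882, 0.157]
tcp_rot: [[0.295, 0.955, 0.001], [0.955, -0.295, -0.0], [-0.0, 0.001, -1.0]]
wrist_force: [-1.8, 0.5, 8.4]
grip_width: 0.0237
finger_force: 45.0
```

Call:
{"name": "arm_command", "arguments": {"increments": "0 0 0.3 0 0 0 0.1; 0 0 0.5 0 0 0 0.1; 0 0 0.5 0 0 0 0.1"}}

```text
time_s: 11.95
position: [0.5417, -0.1882, 0.1565]
tcp_rot: [[0.296, 0.955, 0.001], [0.955, -0.296, -0.001], [-0.0, 0.001, -1.0]]
wrist_force: [-1.8, -0.0, 7.0]
grip_width: 0.0238
finger_force: 45.0
```

Call:
{"name": "arm_command", "arguments": {"increments": "0 0 0.3 0 0 0 0.1; 0 0 0.5 0 0 0 0.1; 0 0 0.5 0 0 0 0.1"}}

```text
time_s: 12.25
position: [0.5417, -0.1882, 0.156]
tcp_rot: [[0.296, 0.955, 0.001], [0.955, -0.296, -0.001], [-0.0, 0.001, -1.0]]
wrist_force: [-2.7, 1.3, 7.8]
grip_width: 0.0237
finger_force: 45.0
```

Call:
{"name": "arm_command", "arguments": {"increments": "0 0 0.3 0 0 0 0.1; 0 0 0.5 0 0 0 0.1; 0 0 0.5 0 0 0 0.1"}}

```text
time_s: 12.55
position: [0.5417, -0.1882, 0.1556]
tcp_rot: [[0.295, 0.955, 0.001], [0.955, -0.295, -0.001], [-0.0, 0.001, -1.0]]
wrist_force: [-1.9, 0.7, 7.7]
grip_width: 0.0235
finger_force: 45.0
```

Call:
{"name": "arm_command", "arguments": {"increments": "0 0 0.3 0 0 0 0.1; 0 0 0.5 0 0 0 0.1; 0 0 0.5 0 0 0 0.1"}}

```text
time_s: 12.85
position: [0.5417, -0.1882, 0.1551]
tcp_rot: [[0.295, 0.955, 0.001], [0.955, -0.295, -0.001], [-0.0, 0.001, -1.0]]
wrist_force: [-1.7, 1.7, 7.6]
grip_width: 0.0235
finger_force: 45.0
```

Call:
{"name": "arm_command", "arguments": {"increments": "0 0 0.3 0 0 0 0.1; 0 0 0.5 0 0 0 0.1; 0 0 0.5 0 0 0 0.1"}}

```text
time_s: 13.15
position: [0.5417, -0.1882, 0.1547]
tcp_rot: [[0.295, 0.955, 0.001], [0.955, -0.295, -0.001], [-0.0, 0.001, -1.0]]
wrist_force: [-2.2, 1.1, 8.2]
grip_width: 0.0236
finger_force: 45.0
```

Call:
{"name": "arm_command", "arguments": {"increments": "0 0 0.3 0 0 0 0.1; 0 0 0.5 0 0 0 0.1; 0 0 0.5 0 0 0 0.1"}}

```text
time_s: 13.45
position: [0.5418, -0.1882, 0.1542]
tcp_rot: [[0.295, 0.955, 0.001], [0.955, -0.295, -0.001], [-0.0, 0.001, -1.0]]
wrist_force: [-2.4, 1.7, 8.5]
grip_width: 0.0235
finger_force: 45.0
```

Call:
{"name": "arm_command", "arguments": {"increments": "0 0 0.3 0 0 0 0.1; 0 0 0.5 0 0 0 0.1; 0 0 0.5 0 0 0 0.1"}}

```text
time_s: 13.75
position: [0.5418, -0.1882, 0.1537]
tcp_rot: [[0.296, 0.955, 0.001], [0.955, -0.296, -0.001], [-0.0, 0.001, -1.0]]
wrist_force: [-2.7, 0.9, 8.5]
grip_width: 0.0238
finger_force: 45.0
```

Call:
{"name": "arm_command", "arguments": {"increments": "0 0 0.3 0 0 0 0.1; 0 0 0.5 0 0 0 0.1; 0 0 0.5 0 0 0 0.1"}}

```text
time_s: 14.05
position: [0.5418, -0.1882, 0.1533]
tcp_rot: [[0.295, 0.955, 0.001], [0.955, -0.295, -0.001], [-0.0, 0.001, -1.0]]
wrist_force: [-2.1, 1.7, 10.0]
grip_width: 0.0235
finger_force: 45.0
```

Call:
{"name": "arm_command", "arguments": {"increments": "0 0 0.2 0 0 0 0.1; 0 0 0.4 0 0 0 0.1; 0 0 0.4 0 0 0 0.1"}}

```text
time_s: 14.35
position: [0.5418, -0.1882, 0.1529]
tcp_rot: [[0.295, 0.955, 0.001], [0.955, -0.295, -0.001], [-0.0, 0.001, -1.0]]
wrist_force: [-1.6, 1.8, 9.4]
grip_width: 0.0235
finger_force: 45.0
```

Call:
{"name": "arm_command", "arguments": {"increments": "0 0 0.2 0 0 0 0.1; 0 0 0.4 0 0 0 0.1; 0 0 0.4 0 0 0 0.1"}}

```text
time_s: 14.65
position: [0.5418, -0.1882, 0.1525]
tcp_rot: [[0.295, 0.955, 0.001], [0.955, -0.295, -0.001], [-0.0, 0.001, -1.0]]
wrist_force: [-1.9, 0.4, 8.4]
grip_width: 0.0234
finger_force: 45.0
```

Call:
{"name": "arm_command", "arguments": {"increments": "0 0 0.2 0 0 0 0.1; 0 0 0.4 0 0 0 0.1; 0 0 0.4 0 0 0 0.1"}}

```text
time_s: 14.95
position: [0.5418, -0.1882, 0.1521]
tcp_rot: [[0.295, 0.955, 0.001], [0.955, -0.295, -0.001], [-0.0, 0.001, -1.0]]
wrist_force: [-2.2, 0.6, 8.8]
grip_width: 0.0236
finger_force: 45.0
```

Call:
{"name": "arm_command", "arguments": {"increments": "0 0 0.2 0 0 0 0.1; 0 0 0.4 0 0 0 0.1; 0 0 0.4 0 0 0 0.1"}}

```text
time_s: 15.25
position: [0.5418, -0.1882, 0.1518]
tcp_rot: [[0.295, 0.955, 0.001], [0.955, -0.295, -0.001], [-0.0, 0.001, -1.0]]
wrist_force: [-2.0, 0.8, 9.8]
grip_width: 0.0233
finger_force: 45.0
```

Run:
```python
from slot import *
np.set_printoptions(precision=2,suppress=True)
F=[]
for i in range(8): c=cap("wrist"); F.append(monitor.state()["wrist_force"])
print(np.mean(F,0),np.std(F,0),np.array(monitor.state()["position"])*1000)
P=cloud(c); d=np.hypot(P[...,0]-.5417,P[...,1]+.1867)
m=(d<.0075)&(P[...,2]<.078)&(P[...,2]>.06); print("head z",np.percentile(P[m][:,2],[25,50,75])*1000,m.sum())
m=(d<.012)&(d>.0098)&(P[...,2]<.078)&(P[...,2]>.06); print("rim z",np.percentile(P[m][:,2],[25,50,75])*1000)
```

```text
[-2.52  1.43  9.7 ] [0.54 0.34 0.5 ] [ 541.79 -188.21  151.77]
head z [66.59 67.32 68.15] 224
rim z [70.39 70.91 71.43]
```

Call:
{"name": "arm_command", "arguments": {"increments": "0 0 0.3 0 0 0 0.1; 0 0 0.3 0 0 0 0.1"}}

```text
time_s: 15.85
position: [0.5418, -0.1882, 0.1515]
tcp_rot: [[0.295, 0.955, 0.001], [0.955, -0.295, -0.001], [-0.0, 0.001, -1.0]]
wrist_force: [-3.0, 1.5, 10.3]
grip_width: 0.0239
finger_force: 45.0
```

Call:
{"name": "arm_command", "arguments": {"increments": "0 0 0.3 0 0 0 0.1; 0 0 0.3 0 0 0 0.1"}}

```text
time_s: 16.05
position: [0.5418, -0.1882, 0.1514]
tcp_rot: [[0.295, 0.955, 0.001], [0.955, -0.295, -0.001], [-0.0, 0.001, -1.0]]
wrist_force: [-2.9, 1.4, 11.9]
grip_width: 0.0235
finger_force: 45.0
```

Call:
{"name": "arm_command", "arguments": {"increments": "0 0 0.2 0 0 0 0.1; 0 0 0.2 0 0 0 0.1"}}

```text
time_s: 16.25
position: [0.5418, -0.1882, 0.1513]
tcp_rot: [[0.295, 0.955, 0.001], [0.955, -0.295, -0.001], [-0.0, 0.001, -1.0]]
wrist_force: [-2.7, 1.1, 12.0]
grip_width: 0.0234
finger_force: 45.0
```

Call:
{"name": "arm_command", "arguments": {"increments": "0 0 0.1 0 0 0.08 0.1; 0 0 0.1 0 0 0.16 0.1; 0 0 0.1 0 0 0.24 0.1; 0 0 0.1 0 0 0.3 0.1; 0 0 0.1 0 0 0.3 0.1"}}

```text
time_s: 16.75
position: [0.5422, -0.1882, 0.1514]
tcp_rot: [[0.566, 0.824, 0.002], [0.824, -0.566, -0.001], [0.0, 0.003, -1.0]]
wrist_force: [-1.1, 1.0, 12.6]
grip_width: 0.0234
finger_force: 45.0
```

```bash
python3 -c "
from h import *
s=monitor.state();print(np.round(s['torque'],3),np.round(s['wrist_force'],1),s['q'][5])"
```

```text
[0.364 0.523 0.068] [-1.1  1.  12.6] 0.06308049556889707
```

Call:
{"name": "arm_command", "arguments": {"increments": "0 0 0 0 0 0.1 0.1; 0 0 0 0 0 0.2 0.1; 0 0 0 0 0 0.3 0.1; 0 0 0 0 0 0.4 0.1; 0 0 0 0 0 0.4 0.1"}}

```text
time_s: 17.25
position: [0.542, -0.1882, 0.1514]
tcp_rot: [[0.843, 0.538, 0.002], [0.538, -0.843, -0.001], [0.001, 0.002, -1.0]]
wrist_force: [-3.5, 1.3, 12.7]
grip_width: 0.0235
finger_force: 45.0
```

```bash
python3 -c "
from h import *
s=monitor.state();print(np.round(s['torque'],3),np.round(s['wrist_force'],1),s['q'][5])"
```

```text
[0.456 0.709 0.046] [-3.5  1.3 12.7] 0.4641696640011307
```

Call:
{"name": "arm_command", "arguments": {"increments": "0 0 0 0 0 0.1 0.1; 0 0 0 0 0 0.2 0.1; 0 0 0 0 0 0.3 0.1; 0 0 0 0 0 0.4 0.1; 0 0 0 0 0 0.4 0.1"}}

```text
time_s: 17.75
position: [0.5418, -0.1881, 0.1513]
tcp_rot: [[0.986, 0.167, 0.001], [0.167, -0.986, -0.001], [0.001, 0.001, -1.0]]
wrist_force: [-1.9, 2.3, 14.4]
grip_width: 0.0238
finger_force: 45.0
```

```bash
python3 -c "
from h import *
s=monitor.state();print(np.round(s['torque'],3),np.round(s['wrist_force'],1),s['q'][5])"
```

```text
[0.589 1.023 0.053] [-1.9  2.3 14.4] 0.8641837014988143
```

Call:
{"name": "arm_command", "arguments": {"increments": "0 0 0 0 0 0.1 0.1; 0 0 0 0 0 0.2 0.1; 0 0 0 0 0 0.3 0.1; 0 0 0 0 0 0.4 0.1; 0 0 0 0 0 0.4 0.1"}}

```text
time_s: 18.25
position: [0.5417, -0.1879, 0.1513]
tcp_rot: [[0.973, -0.23, 0.001], [-0.23, -0.973, -0.0], [0.001, -0.0, -1.0]]
wrist_force: [-3.5, 3.2, 13.9]
grip_width: 0.024
finger_force: 45.0
```

```bash
python3 -c "
from h import *
s=monitor.state();print(np.round(s['torque'],3),np.round(s['wrist_force'],1),s['q'][5],s['position'])"
```

```text
[0.843 1.176 0.046] [-3.5  3.2 13.9] 1.2641781913050114 [ 0.54170658 -0.18789394  0.15130693]
```

Call:
{"name": "arm_command", "arguments": {"increments": "0 0 0 0 0 0.05 0.1; 0 0 0 0 0 0.09 0.1; 0 0 0 0 0 0.09 0.1"}}

```text
time_s: 18.55
position: [0.5417, -0.1879, 0.1513]
tcp_rot: [[0.949, -0.315, 0.001], [-0.315, -0.949, -0.0], [0.001, -0.0, -1.0]]
wrist_force: [-4.6, 3.5, 14.6]
grip_width: 0.0232
finger_force: 45.0
```

```bash
python3 -c "
from h import *
s=monitor.state();print(np.round(s['torque'],3),np.round(s['wrist_force'],1),s['q'][5],s['position'])"
```

```text
[ 0.812  1.191 -0.003] [-4.6  3.5 14.6] 1.352518085258359 [ 0.54167458 -0.18789     0.15129409]
```

Call:
{"name": "arm_command", "arguments": {"increments": "0 0 0 0 0 0.03 0.1; 0 0 0 0 0 0.06 0.1; 0 0 0 0 0 0.06 0.1"}}

```text
time_s: 18.85
position: [0.5417, -0.1879, 0.1513]
tcp_rot: [[0.929, -0.371, 0.001], [-0.371, -0.929, -0.0], [0.001, -0.0, -1.0]]
wrist_force: [-4.9, 2.5, 13.3]
grip_width: 0.0237
finger_force: 45.0
```

```bash
python3 -c "
from h import *
T=[]
for i in range(4): cap('wrist'); s=monitor.state(); T.append(s['torque'])
print(np.mean(T,0),np.std(T,0),np.round(s['wrist_force'],1),s['q'][5],s['position'])
c=load('wrist');P=cloud(c); d=np.hypot(P[...,0]-.5417,P[...,1]+.1867)
m=(d<.0075)&(P[...,2]<.078)&(P[...,2]>.06); print('head z',np.percentile(P[m][:,2],[25,50,75])*1000,m.sum())
"
```

```text
[0.87358295 1.21443388 0.06832637] [0.02827758 0.02641892 0.03059139] [-4.5  3.6 14.3] 1.411365638125762 [ 0.54170116 -0.18786187  0.1513228 ]
head z [66.30868881 66.9926044  67.88869262] 227
```

Call:
{"name": "arm_command", "arguments": {"increments": "0 0 0 0 0 0.03 0.1; 0 0 0 0 0 0.05 0.1; 0 0 0 0 0 0.05 0.1"}}

```text
time_s: 19.35
position: [0.5417, -0.1878, 0.1513]
tcp_rot: [[0.909, -0.416, 0.001], [-0.416, -0.909, 0.0], [0.001, -0.0, -1.0]]
wrist_force: [-3.9, 2.7, 14.2]
grip_width: 0.0234
finger_force: 45.0
```

```bash
python3 -c "
from h import *
T=[]
for i in range(4): cap('wrist'); s=monitor.state(); T.append(s['torque'])
print(np.mean(T,0),np.std(T,0),np.round(s['wrist_force'],1),s['q'][5],s['position'])
"
```

```text
[0.90034265 1.18149124 0.04167842] [0.01822144 0.02214877 0.0143225 ] [-5.5  3.7 14.8] 1.4613723050159175 [ 0.5416507  -0.18779121  0.15126576]
```

Run:
```python
from slot import *
np.set_printoptions(precision=1,suppress=True)
P,c=slot(6); s=monitor.state(); R=np.array(s["tcp_rot"]); 
L=(P-np.array(s["position"]))@R*1000   # tool frame mm
cx=(R.T@(np.array([.5417,-.1867,0])-np.array(s["position"])*[1,1,0]))[:2]*1000; print("head ctr tool",cx)
d=np.hypot(L[...,0]-cx[0],L[...,1]-cx[1]); z=P[...,2]*1000
m=(d<7.8)&(z<65.3)&(z>61); q=L[m][:,:2]-cx; print("deep pts",len(q)); print(q[:60].T)
m2=(d<7.8)&(z>=66)&(z<69); print("top pts",m2.sum(),L[m2][:,:2].min(0)-cx,L[m2][:,:2].max(0)-cx)
# flange silhouette: points 40-55 mm below TCP (tip z 58..63 => TCP+26..31)
f=(abs(L[...,2]-26)<4)&(np.hypot(L[...,0],L[...,1])<22); v,u=np.nonzero(f); print("flange pts",f.sum(), L[f][:,:2].min(0),L[f][:,:2].max(0))
i=np.argmax(L[f][:,0]); print("vertex +x",L[f][i]);
```

```text
head ctr tool [-0.5 -1. ]
deep pts 32
[[ 5.5  4.6  2.2  1.5  1.3  1.5  1.4  0.7  0.8  0.8  1.1  0.7  0.8  0.6
   0.7 -0.2  0.  -0.6 -1.7 -1.7 -1.5 -2.3 -2.5 -2.4 -2.4 -3.2 -3.3 -3.
  -3.8 -4.1 -3.7 -4.2]
 [-5.  -5.7  7.2  5.   5.8  6.5  7.2  2.2  2.9  3.6  4.3  5.   5.7  6.5
   7.2  6.5  7.2  7.2 -6.5 -5.8 -5.  -7.2 -6.5 -5.8 -5.1 -6.5 -5.8 -5.1
  -6.5 -5.8 -5.1 -6.5]]
top pts 162 [-4.4 -7.1] [7.5 7.2]
flange pts 562 [ -3.9 -14.6] [16.3 14.4]
vertex +x [16.3 -0.3 28.6]
```

Call:
{"name": "arm_command", "arguments": {"increments": "0 0 0 0 0 0.03 0.1; 0 0 0 0 0 0.05 0.1; 0 0 0 0 0 0.05 0.1"}}

```text
time_s: 20.15
position: [0.5416, -0.1878, 0.1513]
tcp_rot: [[0.887, -0.461, 0.001], [-0.461, -0.887, 0.0], [0.0, -0.0, -1.0]]
wrist_force: [-4.3, 4.0, 13.7]
grip_width: 0.0235
finger_force: 45.0
```

```bash
python3 -c "
from h import *
T=[]
for i in range(4): cap('wrist'); s=monitor.state(); T.append(s['torque'])
print(np.mean(T,0),np.std(T,0),np.round(s['wrist_force'],1),s['q'][5],s['position'])
"
```

```text
[0.92833772 1.23184369 0.03801279] [0.00340097 0.03172237 0.01640993] [-4.3  3.3 14.9] 1.511356752863477 [ 0.54167929 -0.18779508  0.15131859]
```

Run:
```python
from slot import *
np.set_printoptions(precision=1,suppress=True)
P,c=slot(8); s=monitor.state(); R=np.array(s["tcp_rot"]); 
L=(P-np.array(s["position"]))@R*1000
cx=(R.T@(np.array([.5417,-.1867,0])-np.array(s["position"])*[1,1,0]))[:2]*1000
z=P[...,2]*1000; X=L[...,0]-cx[0]; Y=L[...,1]-cx[1]; d=np.hypot(X,Y)
m=(d<9)&(z<69)&(z>60)
v,u=np.nonzero(m); v0,v1,u0,u1=v.min(),v.max(),u.min(),u.max(); print(u0,v0)
Z=np.where(m,z,0)[v0:v1+1,u0:u1+1]
for r,row in enumerate(Z): print(" ".join("%3d"%round(a*1-0) if a else " . " for a in row), "  x=%.1f"%np.nanmedian(X[v0+r,u0:u1+1][np.where(row>0)]))
print(np.nanmedian(Y[v0:v1+1,u0:u1+1],0))
```

```text
303 193
 .   .   .   .   .   .   .   .   66  67  67  67  67  67  66  67  67  67  .   .   .   .   .   .   .    x=6.8
 .   .   .   .   .   .   67  67  66  67  67  67  67  67  67  67  67  67  67  .   .   .   .   .   .    x=6.1
 .   .   .   .   65  67  67  67  67  67  67  66  67  67  67  67  67  67  67  67  67  .   .   .   .    x=5.4
 .   .   .   .   66  67  67  67  66  67  67  67  67  67  67  67  67  67  67  67  67  66  .   .   .    x=4.6
 .   .   .   66  67  66  67  67  67  67  67  67  67  67  66  66  67  67  67  67  67  67  66  .   .    x=3.8
 .   .   65  66  67  67  67  67  67  67  67  67  67  67  67  67  67  67  67  67  67  67  64  .   .    x=3.2
 .   62  66  67  67  67  67  67  67  67  67  67  67  67  67  66  67  67  67  64  64  64  64  64  .    x=2.3
 .   62  67  67  67  67  67  68  67  67  67  67  67  67  67  64  64  64  64  64  64  64  64  63  62   x=1.6
 .   62  67  67  67  67  66  67  67  67  66  66  67  66  67  66  67  66  67  66  67  64  64  64  62   x=0.8
 .   62  67  67  67  67  69  .   .   69  .   .   69  .   69  .   .   69  .   69  69  69  65  66  62   x=0.5
 64  62  67 
[... 178 characters left out ...]
.   .   67  66  .    x=-2.3
 68  63  64  64  64  64  .   .   .   .   .   .   .   .   .   .   .   .   .   .   .   .   67  66  .    x=-3.0
 .   64  62  63  64  64  .   .   .   .   .   .   .   .   .   .   .   .   .   .   .   .   67  .   .    x=-3.9
 .   67  62  65  66  66  .   .   .   .   .   .   .   .   .   .   .   .   .   .   .   .   66  .   .    x=-3.9
 .   68  64  67  67  67  .   .   .   .   .   .   .   .   .   .   .   .   .   .   .   .   .   .   .    x=-4.3
 .   .   66  64  .   .   .   .   .   .   .   .   .   .   .   .   .   .   .   .   .   .   .   .   .    x=-5.8
[-8.4 -7.8 -7.1 -6.4 -5.7 -4.9 -4.2 -3.5 -2.8 -2.1 -1.4 -0.7  0.   0.7
  1.4  2.2  2.9  3.6  4.2  4.9  5.6  6.3  7.1  7.9  8.5]
```

The slot in the depth map lags the tool by about 0.3 rad, so the screw is at about 1.43 rad and not yet at its stop. I'll turn on until the stop is felt.

Call:
{"name": "arm_command", "arguments": {"increments": "0 0 0 0 0 0.04 0.1; 0 0 0 0 0 0.08 0.1; 0 0 0 0 0 0.08 0.1"}}

```text
time_s: 21.05
position: [0.5417, -0.1878, 0.1513]
tcp_rot: [[0.847, -0.531, 0.001], [-0.531, -0.847, 0.0], [0.001, -0.001, -1.0]]
wrist_force: [-3.9, 4.4, 14.6]
grip_width: 0.0236
finger_force: 45.0
```

```bash
cat > chk.py <<'E'
from h import *
T=[];D=[]
for i in range(5): c=cap('wrist'); s=monitor.state(); T.append(s['torque']); D.append(c["range_z"])
print(np.round(np.mean(T,0),3),np.round(s['wrist_force'],1),s['q'][5],np.round(s['position'],4))
P=cloud(dict(c,range_z=np.median(D,0).astype(np.float32))); R=np.array(s["tcp_rot"])
X,Y=P[...,0]-.5417,P[...,1]+.1867; d=np.hypot(X,Y); L=np.dstack([X,Y])@R[:2,:2]*1000; z=P[...,2]*1000
h=np.median(z[(d<.008)&(z>60)&(z<72)]); print("head z",h)
m=(d<.0078)&(z<h-1.5)&(z>h-4); a=L[m]
r=a[a[:,1]>4.5].mean(0); l=a[(a[:,1]<-4.5)&(a[:,0]<2)].mean(0); print(r,l,"lag",np.arctan2(r[0]-l[0],r[1]-l[1]),(a[:,1]>4.5).sum())
E
python3 chk.py
```

```text
[0.954 1.164 0.067] [-3.2  4.1 14.2] 1.5913111601267653 [ 0.5417 -0.1878  0.1513]
head z 66.82030217785373
[1.05516496 6.36330116] [-2.65941364 -5.88908666] lag 0.29436416581064745 11
```

Call:
{"name": "arm_command", "arguments": {"increments": "0 0 0 0 0 0.03 0.1; 0 0 0 0 0 0.06 0.1; 0 0 0 0 0 0.06 0.1"}}

```text
time_s: 21.6
position: [0.5417, -0.1877, 0.1513]
tcp_rot: [[0.814, -0.581, 0.001], [-0.581, -0.814, 0.0], [0.0, -0.001, -1.0]]
wrist_force: [-4.1, 2.9, 14.8]
grip_width: 0.0235
finger_force: 45.0
```

```bash
python3 chk.py
```

```text
[0.998 1.181 0.073] [-5.   4.3 14.6] 1.6512774728298738 [ 0.5417 -0.1877  0.1513]
head z 66.82881493322898
[1.44343343 6.34196984] [-3.15179685 -5.79109624] lag 0.3620421363972664 12
```

Call:
{"name": "arm_command", "arguments": {"increments": "0 0 -0.6 0 0 0 0.1; 0 0 -1.2 0 0 0 0.1; 0 0 -1.8 0 0 0 0.1; 0 0 -2.4 0 0 0 0.1; 0 0 -3 0 0 0 0.1"}}

```text
time_s: 22.35
position: [0.5416, -0.1876, 0.1535]
tcp_rot: [[0.815, -0.58, 0.0], [-0.58, -0.815, 0.001], [-0.0, -0.001, -1.0]]
wrist_force: [-2.3, 3.2, 6.3]
grip_width: 0.0235
finger_force: 45.0
```

```bash
python3 chk.py
```

```text
[0.793 0.744 0.082] [-2.3  3.2  8.2] 1.6512959854316431 [ 0.5416 -0.1876  0.1535]
head z 68.86110797213271
[1.95153307 6.15800067] [-3.28392473 -5.84426962] lag 0.41132349813688796 14
```

Call:
{"name": "arm_command", "arguments": {"increments": "0 0 -0.7 0 0 0 0.1; 0 0 -1.4 0 0 0 0.1; 0 0 -1.4 0 0 0 0.1"}}

```text
time_s: 22.9
position: [0.5414, -0.1877, 0.1538]
tcp_rot: [[0.814, -0.58, -0.001], [-0.58, -0.814, 0.001], [-0.001, -0.0, -1.0]]
wrist_force: [-0.9, 2.3, 0.9]
grip_width: 0.0238
finger_force: 45.0
```

```bash
python3 chk.py
```

```text
[0.936 0.386 0.065] [-1.4  3.5 -0.2] 1.6514426966768483 [ 0.5414 -0.1878  0.1539]
head z 68.95673621696457
[1.32147187 6.43905305] [-3.20739693 -5.73963985] lag 0.35602217346394194 14
```

Call:
{"name": "arm_command", "arguments": {"increments": "0 0 -0.7 0 0 0 0.1; 0 0 -1.5 0 0 0 0.1; 0 0 -1.5 0 0 0 0.1"}}

```text
time_s: 23.45
position: [0.5413, -0.1882, 0.1553]
tcp_rot: [[0.814, -0.58, -0.001], [-0.58, -0.814, 0.0], [-0.001, 0.001, -1.0]]
wrist_force: [-2.9, 2.4, -4.9]
grip_width: 0.0233
finger_force: 45.0
```

```bash
python3 chk.py
```

```text
[0.397 0.624 0.021] [-1.8  1.6 -4. ] 1.6514795969226899 [ 0.5413 -0.1883  0.1556]
head z 69.3021696377863
[1.99301621 6.14317312] [-3.26535137 -5.80994442] lag 0.414436491753592 11
```

Call:
{"name": "arm_command", "arguments": {"increments": "0 0 0 0 0 -0.05 0.1; 0 0 0 0 0 -0.1 0.1; 0 0 0 0 0 -0.15 0.1; 0 0 0 0 0 -0.15 0.1"}}

```text
time_s: 24.1
position: [0.5416, -0.1885, 0.1562]
tcp_rot: [[0.892, -0.452, 0.0], [-0.452, -0.892, -0.001], [0.001, 0.001, -1.0]]
wrist_force: [-4.1, 0.2, -2.0]
grip_width: 0.0237
finger_force: 45.0
```

```bash
python3 chk.py
```

```text
[ 0.035  0.949 -0.004] [-2.9 -0.2 -1.6] 1.5022199578197555 [ 0.5416 -0.1884  0.156 ]
head z 68.97765412903811
[1.04822281 6.27841504] [-2.38572009 -5.95809186] lag 0.27359371336636135 5
```

Call:
{"name": "arm_command", "arguments": {"increments": "0 0 0 0 0 -0.05 0.1; 0 0 0 0 0 -0.1 0.1; 0 0 -1 0 0 -0.1 0.1; 0 0 -2 0 0 -0.1 0.1; 0 0 -2 0 0 -0.1 0.1"}}

```text
time_s: 24.85
position: [0.5421, -0.1883, 0.1582]
tcp_rot: [[0.932, -0.362, 0.002], [-0.362, -0.932, -0.001], [0.002, 0.0, -1.0]]
wrist_force: [-0.9, -0.3, -1.1]
grip_width: 0.0238
finger_force: 45.0
```

```bash
python3 chk.py
```

```text
[0.    0.155 0.03 ] [-0.5  0.  -1.2] 1.401769215897664 [ 0.5417 -0.1881  0.1578]
head z 68.89816349477249
[0.87017154 7.00704691] [-1.73871787 -5.92837429] lag 0.19901589314077728 4
```

Call:
{"name": "arm_command", "arguments": {"increments": "0 0 -3 0 0 0 0.1; 0 0 -10 0 0 0 0.1; 0 0 -30 0 0 0 0.1; 0 0 -60 0 0 0 0.1; 0 0 -60 0 0 0 0.1"}}

```text
time_s: 25.6
position: [0.5429, -0.1888, 0.2221]
tcp_rot: [[0.933, -0.361, 0.007], [-0.361, -0.933, -0.004], [0.007, 0.001, -1.0]]
wrist_force: [-0.1, 0.1, -0.1]
grip_width: 0.0239
finger_force: 45.0
```

Run:
```python
from slot import *
P,c=slot(6); s=monitor.state(); print(np.round(s["position"],4),np.round(s["tcp_rot"],3)[:,0],np.round(s["wrist_force"],1))
d=np.hypot(P[...,0]-.5417,P[...,1]+.1867); z=P[...,2]
m=(d<.0078)&(z>.06)&(z<.075); h=np.percentile(z[m],70); print("head",h,m.sum(),"rim",np.median(z[(d>.0098)&(d<.0118)&(z>.06)&(z<.08)]))
q=P[m&(z<h-.002)&(z>h-.0045)&(d<.0072)][:,:2]; ln=cv2.fitLine(q.astype(np.float32),cv2.DIST_HUBER,0,.001,.001).ravel(); a=np.degrees(np.arctan2(ln[1],ln[0])); print(len(q),"slot",a,"turn",np.radians((-17.2-a)%180),ln)
# driver in hand
R=np.array(s["tcp_rot"]);L=(P-np.array(s["position"]))@R*1000
b=(L[...,2]>80)&(L[...,2]<95)&(np.hypot(L[...,0],L[...,1])<9); print("blade",L[b].min(0),L[b].max(0),L[b].mean(0))
cols=L[b];i=cols[:,2]>84; print(np.polyfit(cols[i,1],cols[i,0],1))
```

```text
[ 0.5412 -0.188   0.2167] [ 0.933 -0.361 -0.002] [ 0.1  0.1 -0.1]
head 0.06809894397636028 236 rim 0.06951588658893657
52 slot 74.68356 turn 1.537922 [ 0.26414964  0.9644817   0.54016423 -0.1864253 ]
blade [ 0.64887079 -5.41854511 80.19401623] [ 1.06121824  5.37823648 88.16567514] [ 8.87883463e-01 -4.73881935e-02  8.41852875e+01]
[-3.80967506e-04  8.86787577e-01]
```

The screw is locked: it has turned 1.54 rad, sits below the rim and stays down. Now I'll return the driver to the rack.

Call:
{"name": "arm_command", "arguments": {"increments": "-4 30 0 0 0 -0.13 0.1; -10 75 0 0 0 -0.27 0.1; -16 120 0 0 0 -0.41 0.1; -22 165 0 0 0 -0.55 0.1; -27 206 0 0 0 -0.69 0.1"}}

```text
time_s: 26.4
position: [0.4407, -0.372, 0.2171]
tcp_rot: [[0.947, 0.32, -0.001], [0.32, -0.947, 0.001], [-0.0, -0.001, -1.0]]
wrist_force: [-0.0, -0.6, -1.5]
grip_width: 0.024
finger_force: 45.0
```

Call:
{"name": "arm_command", "arguments": {"increments": "0 0 0 0 0 -0.14 0.1; 0 0 0 0 0 -0.28 0.1; 0 0 0 0 0 -0.42 0.1; 0 0 0 0 0 -0.56 0.1; 0 0 0 0 0 -0.69 0.1"}}

```text
time_s: 26.9
position: [0.4419, -0.3704, 0.217]
tcp_rot: [[0.527, 0.85, -0.001], [0.85, -0.527, 0.001], [0.0, -0.001, -1.0]]
wrist_force: [0.2, 0.5, -0.0]
grip_width: 0.0238
finger_force: 45.0
```

Call:
{"name": "arm_command", "arguments": {"increments": "0 0 0 0 0 -0.09 0.1; 0 0 0 0 0 -0.09 0.1; 0 0 0 0 0 -0.09 0.1; 0 0 0 0 0 -0.09 0.1"}}

```text
time_s: 27.3
position: [0.442, -0.3704, 0.2175]
tcp_rot: [[0.455, 0.891, -0.0], [0.891, -0.455, 0.0], [0.0, -0.0, -1.0]]
wrist_force: [0.0, 0.0, -1.9]
grip_width: 0.0239
finger_force: 45.0
```

Run:
```python
from h import *
np.set_printoptions(precision=4,suppress=True)
w0=None
c=cap("wrist"); s=monitor.state(); pos=np.array(s["position"]); R=np.array(s["tcp_rot"]); print(pos,R[:,0])
print("to go (tool mm)",R.T@(np.array([.4415,-.3701,.095])-pos)*1000)
p=proj(c,[[.4415,-.3701,.064]])[0]; print(p)
P=cloud(c); z=P[...,2]; d=np.hypot(P[...,0]-.4415,P[...,1]+.3701)
m=(d<.014)&(z<.055)&(z>-.02); q=P[m]; q0=q[:,:2]; print("hole pts",m.sum(),q0.min(0),q0.max(0))
v,u=np.nonzero(m); b=cv2.minAreaRect(np.c_[u,v].astype(np.float32)); print(b, onplane(c,[b[0]],.064))
```

```text
[ 0.442  -0.3704  0.2176] [0.4541 0.8909 0.0001]
to go (tool mm) [  0.0544  -0.5992 122.572 ]
[316.4665 179.5071]
hole pts 145 [ 0.4282 -0.384 ] [ 0.4451 -0.3707]
((314.75, 174.25), (10.435516357421875, 15.811386108398438), 71.56504821777344) [[ 0.4423 -0.3651  0.064 ]]
```

Call:
{"name": "arm_command", "arguments": {"increments": "0.1 -0.6 25 0 0 0 0.1; 0.1 -0.6 45 0 0 0 0.1; 0.1 -0.6 58 0 0 0 0.1; 0.1 -0.6 64 0 0 0 0.1; 0.1 -0.6 66 0 0 0 0.1"}}

```text
time_s: 27.85
position: [0.4416, -0.3702, 0.1516]
tcp_rot: [[0.453, 0.891, -0.0], [0.891, -0.453, 0.0], [0.0, -0.0, -1.0]]
wrist_force: [0.4, 0.6, -1.2]
grip_width: 0.0236
finger_force: 45.0
```

Call:
{"name": "arm_command", "arguments": {"increments": "0 0 2 0 0 0 0.1; 0 0 4 0 0 0 0.1; 0 0 6 0 0 0 0.1; 0 0 8 0 0 0 0.1"}}

```text
time_s: 28.25
position: [0.4416, -0.3702, 0.1439]
tcp_rot: [[0.453, 0.892, 0.0], [0.892, -0.453, -0.0], [-0.0, 0.0, -1.0]]
wrist_force: [0.6, 0.6, -0.4]
grip_width: 0.0236
finger_force: 45.0
```

Call:
{"name": "arm_command", "arguments": {"increments": "0 0 15 0 0 0 0.1; 0 0 30 0 0 0 0.1; 0 0 40 0 0 0 0.1; 0 0 45 0 0 0 0.1; 0 0 45 0 0 0 0.1"}}

```text
time_s: 28.75
position: [0.4415, -0.37, 0.0984]
tcp_rot: [[0.453, 0.892, -0.0], [0.892, -0.453, 0.001], [0.0, -0.001, -1.0]]
wrist_force: [0.4, -0.4, -0.9]
grip_width: 0.0237
finger_force: 45.0
```

Call:
{"name": "arm_command", "arguments": {"increments": "0 0 1 0 0 0 0.1; 0 0 2 0 0 0 0.1; 0 0 3 0 0 0 0.1; 0 0 3 0 0 0 0.1"}}

```text
time_s: 29.15
position: [0.4416, -0.3701, 0.0958]
tcp_rot: [[0.453, 0.892, 0.0], [0.892, -0.453, -0.0], [-0.0, 0.0, -1.0]]
wrist_force: [0.2, 0.3, -1.1]
grip_width: 0.0235
finger_force: 45.0
```

Call:
{"name": "arm_command", "arguments": {"increments": "0 0 0.5 0 0 0 0.1; 0 0 0.9 0 0 0 0.1; 0 0 0.9 0 0 0 0.1"}}

```text
time_s: 29.45
position: [0.4416, -0.3702, 0.095]
tcp_rot: [[0.453, 0.892, 0.0], [0.892, -0.453, -0.0], [-0.0, 0.0, -1.0]]
wrist_force: [-0.1, 0.5, 1.1]
grip_width: 0.0235
finger_force: 45.0
```

Call:
{"name": "arm_command", "arguments": {"increments": "0 0 0 0 0 0 0.3; 0 0 0 0 0 0 0.35; 0 0 0 0 0 0 0.5; 0 0 0 0 0 0 0.6; 0 0 0 0 0 0 0.6", "squeeze": 5}}

```text
time_s: 29.95
position: [0.4416, -0.3701, 0.0948]
tcp_rot: [[0.453, 0.892, -0.0], [0.892, -0.453, 0.0], [0.0, -0.0, -1.0]]
wrist_force: [-1.1, 0.5, 0.6]
grip_width: 0.0518
finger_force: 0.0
```

Call:
{"name": "arm_command", "arguments": {"increments": "0 0 -10 0 0 0 0.6; 0 0 -40 0 0 0 0.6; 0 0 -80 0 0 0 0.6; 0 0 -120 0 0 0 0.6; 0 0 -150 0 0 0 0.6"}}

```text
time_s: 30.45
position: [0.4417, -0.3702, 0.2484]
tcp_rot: [[0.453, 0.892, 0.002], [0.892, -0.453, -0.003], [-0.001, 0.003, -1.0]]
wrist_force: [1.2, -0.8, 0.2]
grip_width: 0.053
finger_force: 0.0
```

Call:
{"name": "arm_command", "arguments": {"increments": "0 0 -5 0 0 0 0.6; 0 0 -5 0 0 0 0.6; 0 0 -5 0 0 0 0.6; 0 0 -5 0 0 0 0.6"}}

```text
time_s: 30.85
position: [0.4412, -0.3698, 0.2483]
tcp_rot: [[0.453, 0.892, -0.002], [0.892, -0.453, 0.002], [0.001, -0.003, -1.0]]
wrist_force: [-0.5, -0.3, -0.9]
grip_width: 0.0525
finger_force: 0.0
```

Run:
```python
from h import *
np.set_printoptions(precision=4,suppress=True)
for n in("wrist","scene","side"):
    c=cap(n);P=cloud(c);z=P[...,2];d=np.hypot(P[...,0]-.4418,P[...,1]+.37)
    m=(d<.02)&(z>.135)&(z<.16);q=P[m]; print(n,m.sum(),q.mean(0),q.max(0),q.min(0))
A=load("scene")["frame"][125:275,255:455]; B=cap("wrist")["frame"]
save("k.png",np.vstack([cv2.resize(A,(400,300)),cv2.resize(B,(400,250))]))
s=monitor.state();print(s["position"],s["wrist_force"],s["grip_width"],s["time_s"])
```

```text
wrist 845 [ 0.4425 -0.367   0.1457] [ 0.4551 -0.3566  0.1517] [ 0.4281 -0.3813  0.1353]<stdin>:5: RuntimeWarning: Mean of empty slice.
  ret = um.true_divide(
Traceback (most recent call last):
ValueError: zero-size array to reduction operation maximum which has no identity
```

Run:
```python
from h import *
save("k.png",cap("wrist")["frame"]); s=monitor.state(); print(s["time_s"],s["joint_vel"],s["finger_force"])
```

```text
31.0 [-0.00021708 -0.00474355 -0.00558595  0.00139145  0.00062716  0.0005903 ] 0.0
```

View pics/k.png

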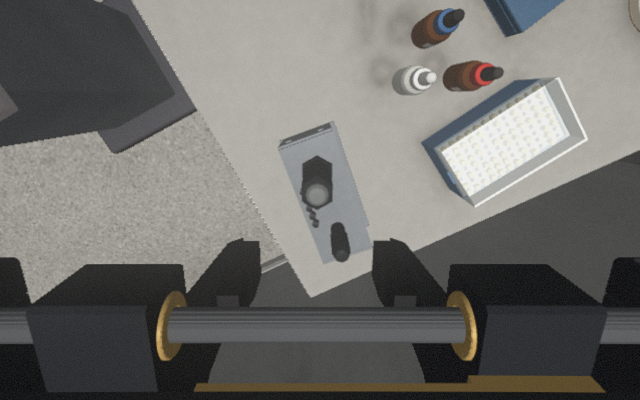

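The driver stands seated in its hole at (317,185). The three bottles at (437,27), (415,80) and (472,75) are upright, and the gripper is clear.

```bash
python3 -c "
from plant import job
print(job.job_done())"
```

```text
the job is handed in; nothing more can be done
None
```

The screw is locked: pushed to its stop at about 15 N, turned about 1.54 rad clockwise, it stayed down when let go. The screwdriver is back in its rack hole and released, the bottles were not touched, and I handed the job in at about 31 s.

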